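Load the blue spool onto the spool stand

TASK

Take the red-handled spindle off the wooden spool stand, push it through the blue spool where that lies in the tray, and carry the spool on it back to the stand. Lay the spindle fully down in both forks, as it lay before, so that the blue spool hangs between the forks, and let go. Leave the amber spool in its place in the tray.

Things in the scene. Friction and masses are not known exactly. Their poses are not given: they have to be found in the camera images.
- spindle_mid (a point): Loose spindle, 80 g: round aluminium shaft 10 mm thick with a square red handle. This point: on the shaft's axis; y along the shaft away from the handle, z up. Handle 18 x 18 mm, y = -150 to -80 mm, middle at y = -115; shaft on to its free tip at y = +90 mm. It starts level in the stand's forks, this point about midway between them, the handle overhanging freely 120 mm over the table.
- blue_center (a point): Loose blue clear-plastic spool, 50 g, lying on its rims in a fixed white tray (rim 23 mm high) with ridges that stop it rolling. This point: its centre, 51 mm over the table; y = axis of its level bore. Flanges 72 mm across, width 44 mm along y; round through bore 30 mm, nothing before its ends. Its y starts within 30 degrees of the spindle's y: the tip enters towards +y.
- amber_center (a point): Loose amber spool, same shape and size as the blue one, in the other slot of the same tray, side by side with it, bores parallel, centres about 104 mm apart. This point: its centre, 51 mm over the table.
- stand_seat (a point): Fixed wooden spool stand: base 90 x 150 mm, two upright forks 8 mm thick at y = -55 and +55 mm. Each ends in an open V, mouth 58 mm wide in x, prong tips 27 mm above this point; a shaft let down into the Vs centres itself. This point: midway between the forks on a seated shaft's axis, 120 mm over the table; y along that shaft, its handle beyond the fork at -55 mm; z up.
There are look-alikes about, which are no part of the job. What is shaped like the part that bears stand_seat but green is not meant. Of the things that look like the part that bears spindle_mid, the larger one is meant.

How it is judged:
By the outcome, as a careful person would: the job done as asked, in the order asked, and still so for the second after the job is handed in, with the robot touching nothing.
It also fails if it takes over 51 s, if anything falls off the work surface, if the arm or the gripper's body presses on something with over 40 N, if the wrist force passes 120 N, or if a joint passes its speed limit or range.

ROBOT

A 6-joint arm with a two-finger parallel gripper is mounted at the origin on the work surface. World frame = base frame: x ahead of the robot, y to its left, z up, the work surface at z = 0. Lengths are in m, angles in rad, forces in N, time in s.
With the tool pointing down it reaches from about 0.325 to 0.9 m from the base axis. Payload 6.1 kg.
Tool frame: the origin (TCP) lies midway between the tips of the shut fingers; the grasp point (between the pads) lies 19 mm behind it; x points along the fingers, y is the direction in which the jaws open and shut, and the axes are right-handed (so a half turn about x gives the same grasp; the last joint's range is limited). The gripper opens to 85 mm and grips with 20 to 120 N. Pads are 22 mm wide; open, the fingers measure 114 mm over their backs; the gripper's body (76 mm by 85 mm) begins 54 mm behind the grasp point. The pads swing forward as they close: fully open they stand 13 mm farther back than shut.
Start: joints at [1.148, 0.22, 1.526, -0, 1.395, -0.126], TCP at [0.183, 0.598, 0.231] pointing down, gripper open.
Joint ranges: [-2.98, 2.98], [-0.91, 2.08], [0.09, 2.57], [-1.24, 4.39], [0.2, 2.65], [-2.68, 2.68]. Speed limits (rad/s): [2.57, 2.57, 3.01, 3.14, 3.14, 3.14].

INTERFACE

Orientations are given as [roll, pitch, yaw] about the fixed x, y, z axes, in that order (R = Rz(yaw) Ry(pitch) Rx(roll)).
In Python, from plant import movep, move_l, set_joints, gripper_to, hold, inverse_kinematics, observe, get_image, get_calibration, Unreachable, job_done gives the robot as it stands. Calls block until the motion is done:
- movep(position, orientation): joint-space move of the TCP to a pose.
- move_l(position, feed=0.15, rotation=None, max_force=None): straight line of the TCP; rotation=None keeps the orientation; feed is the mean speed in m/s. With max_force (N) it stops when the force on the tool has changed by that much, and returns True; else False.
- set_joints(angles): joint-space move.
- gripper_to(opening, f_grip=None): finger opening in m; f_grip is the grip in N (None keeps the last); returns when the fingers have stopped.
- hold(seconds).
- inverse_kinematics(position, orientation): joint angles nearest the present ones, or None.
- observe(): the state.
- get_image(name): name is "scene" or "top"; returns (picture, depth): 400x640x3 uint8, red, green, blue; 400x640 float32, m along the optical axis (not along the pixel's ray), 0 where there is no reading.
- get_calibration(name): a dict with "intrinsics" (3x3 intrinsics, pixels), "dist_coeffs" ([k1, k2, p1, p2, k3] as OpenCV has them; the pictures are not rectified), "world_from_camera" (4x4, takes a point from camera to world coordinates). Camera axes: x right, y down, z forward; pixel columns grow to the right and rows downward; lengths in m; the calibration is good to about 2 mm. A picture is of the moment at which its call begins. get_calibration takes no time and is no camera call.
A pose or a line that the arm cannot do raises Unreachable and nothing moves.
- job_done(): hands the job in, once; it reports no verdict.
The state is a dict: "time_s": time; "q": joint angles; "joint_velocities": joint speeds; "joint_torque": joint torques, N m; "eef_pos": TCP position; "tcp_rot": TCP orientation; "ft_force": force on the tool from outside, world axes, zero at the start; "torque": the same for the moment, N m; "opening": finger opening in m.
Only numpy, scipy, OpenCV 4.12 (cv2) and the standard library are available. Lean on these libraries where they do the work, as an engineer would, in place of code of your own. Each camera call takes 0.05 s, during which the arm holds its last target. There are 200 camera calls.

## Working session

There is one attempt and no reset: what is moved stays moved. The work goes in short steps, each a Python script; the robot and the scene stay as the last script left them, time stands still between calls to the robot, and variables do not carry over. Pictures are saved under pics/ and viewed, about 8 in all and at most 12, crops included, and the job is handed in when it is done.

```bash
mkdir -p pics; ls
python3 - <<'E'
from plant import *
import cv2, numpy as np
for n in ("scene","top"):
    im,d=get_image(n); np.savez(f"{n}0.npz",im=im,d=d); cv2.imwrite(f"pics/{n}0.png",im[:,:,::-1])
    c=get_calibration(n); print(n,np.round(c["intrinsics"],1).tolist(),c["dist_coeffs"],np.round(c["world_from_camera"],3).tolist())
s=observe(); print(s["time_s"],s["eef_pos"],s["tcp_rot"],s["opening"])
E
```

```text
pics
scene [[402.7, 0.0, 321.6], [0.0, 402.7, 205.3], [0.0, 0.0, 1.0]] [-0.08646522  0.          0.          0.          0.        ] [[0.677, 0.447, -0.584, 1.017], [0.735, -0.437, 0.518, -0.31], [-0.024, -0.78, -0.625, 0.672], [0.0, 0.0, 0.0, 1.0]]
top [[472.7, 0.0, 316.5], [0.0, 472.7, 197.8], [0.0, 0.0, 1.0]] [-0.05305988  0.          0.          0.          0.        ] [[0.028, -0.994, 0.108, 0.368], [-1.0, -0.028, -0.002, 0.176], [0.005, -0.108, -0.994, 0.942], [0.0, 0.0, 0.0, 1.0]]
0.1 [0.18256566 0.59719072 0.2303126 ] [-1.70711802  1.56906853 -2.00392647] 0.08541071470385424
```

View pics/scene0.png

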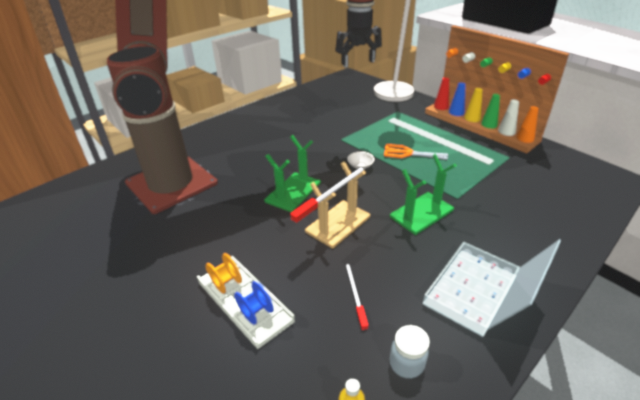

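View pics/top0.png

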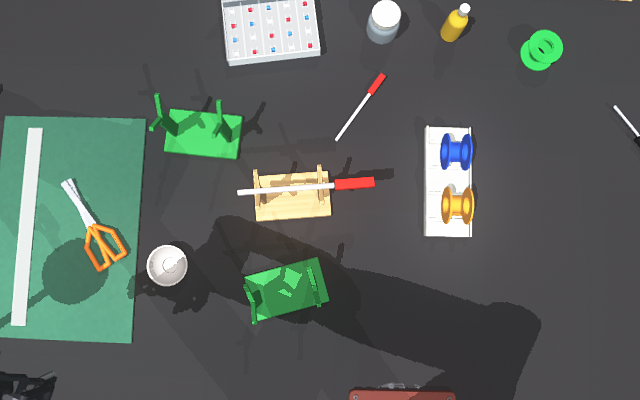

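Top view: the spindle lies in the wooden stand, with its handle at about (354,183) and its tip at about (238,192), pointing to world +y. The blue spool is at (457,152) and the amber at (458,205), in the tray.
What could be mistaken for the targets:
- **Spindles:** the one on the wooden stand (354,183) is the larger. The one on the table (377,84) is smaller, so I reject it.
- **Stands:** wooden (292,195) is meant. The green ones at (203,133) and (287,290) are not.
- **Blue things:** the spool (457,152) against small dots in the box at about (265,30).

```bash
cat > h.py <<'E'
import numpy as np, cv2
from plant import *
def ray(n,uv,z):
    """pixels -> world points on plane z (scalar or array)"""
    c=get_calibration(n); T=np.array(c["world_from_camera"])
    uv=np.asarray(uv,float).reshape(-1,1,2)
    p=cv2.undistortPoints(uv,np.array(c["intrinsics"]),np.array(c["dist_coeffs"])).reshape(-1,2)
    d=np.c_[p,np.ones(len(p))]@T[:3,:3].T
    s=(z-T[2,3])/d[:,2]
    return T[:3,3]+d*s[:,None]
def proj(n,P):
    c=get_calibration(n); T=np.linalg.inv(np.array(c["world_from_camera"]))
    return cv2.projectPoints(np.asarray(P,float).reshape(-1,1,3),cv2.Rodrigues(T[:3,:3])[0],T[:3,3],np.array(c["intrinsics"]),np.array(c["dist_coeffs"]))[0].reshape(-1,2)
def mask(im,kind):
    h=cv2.cvtColor(im,cv2.COLOR_RGB2HSV); H,S,V=cv2.split(h)
    return {"red":((H<6)|(H>172))&(S>170)&(V>90),"blue":(H>105)&(H<130)&(S>150)&(V>60),"amber":(H>12)&(H<24)&(S>170)&(V>90),
     "white":(S<40)&(V>150)}[kind]
def box(m,r):
    o=np.zeros_like(m); u0,v0,u1,v1=r; o[v0:v1,u0:u1]=m[v0:v1,u0:u1]; return o
E
python3 - <<'E'
from h import *
im=np.load("top0.npz")["im"]; dep=np.load("top0.npz")["d"]
def pts(m): v,u=np.nonzero(m); return np.c_[u,v]+0.0
r=pts(box(mask(im,"red"),(320,165,390,205))); W=ray("top",r,0.129)
print("handle pix",r.min(0),r.max(0),"rect",cv2.minAreaRect(W[:,:2].astype(np.float32)*1000))
s=pts(box(mask(im,"white"),(230,170,335,205))); Ws=ray("top",s,0.12)
l=cv2.fitLine(Ws[:,:2].astype(np.float32),cv2.DIST_HUBER,0,1e-4,1e-4).ravel(); 
if l[1]<0: l[:2]*=-1
t=(Ws[:,:2]-l[2:])@l[:2]; print("shaft dir",l, "psi",np.degrees(np.arctan2(l[1],l[0])),"tip",l[2:]+l[:2]*t.max(),"hand end",l[2:]+l[:2]*t.min())
print("depth-height handle", dep[183,354], "pred proj check")
for k,R in (("blue",(430,125,485,178)),("amber",(430,178,485,235))):
    b=pts(box(mask(im,k),R)); e=ray("top",b,0.051); tp=ray("top",b,0.087)
    print(k,b.min(0),b.max(0),"x-mid",np.round((e[:,0].min()+e[:,0].max())/2,4),"width",np.round(np.ptp(e[:,0]),4),"y far edge+22",np.round(tp[:,1].min()+.022,4))
w=box(mask(im,"white"),(415,115,485,245)).astype(np.uint8)
q=pts(w>0); T=ray("top",q,0.023); print("tray",cv2.minAreaRect(T[:,:2].astype(np.float32)*1000))
c=im[110:250,220:490]; cv2.imwrite("pics/crop.png",cv2.resize(c,None,fx=2.9,fy=2.9,interpolation=cv2.INTER_CUBIC)[:,:,::-1])
E
```

```text
handle pix [334. 176.] [374. 189.] rect ((484.1007385253906, 109.97669219970703), (19.09740447998047, 69.40335845947266), 6.259991645812988)
shaft dir [-0.10549046  0.9944203   0.47183076  0.2307393 ] psi 96.05543 tip [0.46295566 0.31440164] hand end [0.48096152 0.14466693]
depth-height handle 0.82140213 pred proj check
blue [441. 134.] [472. 169.] x-mid 0.5629 width 0.0691 y far edge+22 -0.0894
amber [442. 188.] [473. 223.] x-mid 0.4576 width 0.0682 y far edge+22 -0.0902
tray ((509.7642822265625, -83.48435974121094), (93.27128601074219, 220.679931640625), 89.55087280273438)
```

View pics/crop.png

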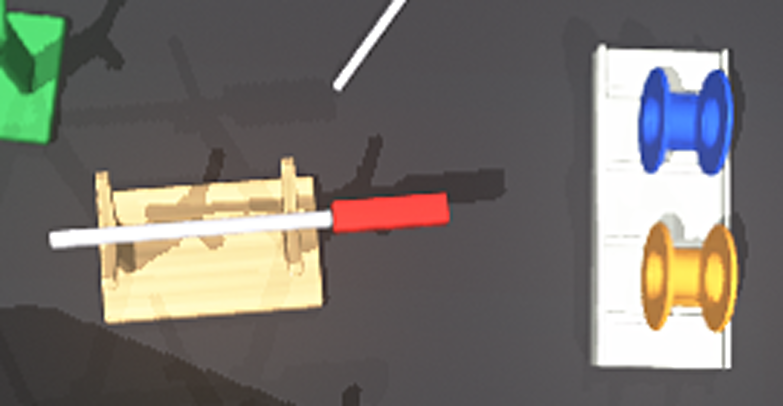

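The crop confirms the large spindle in the wooden stand, and the sizes match: handle 69x19 mm, spool spacing 105 mm, flange 69 mm. Next I grasp the handle.

```bash
cat >> h.py <<'E'
def ori(psi,flip): return [(-psi+(np.pi if flip else 0)+np.pi)%(2*np.pi)-np.pi,np.pi/2,0.0]
HM=np.array([0.484,0.110]); PS=np.radians(96.15); BL=np.array([0.563,-0.090]); PB=np.radians(90.2)
def tcp(mid,psi,z): # TCP position for spindle midpoint xy, heading, shaft height
    return np.r_[np.asarray(mid)-0.115*np.array([np.cos(psi),np.sin(psi)]),z-0.019]
E
python3 - <<'E'
from h import *
for f in (0,1):
    for P,ps in ((np.r_[HM,.101],PS),(np.r_[HM,.22],PS),(tcp(BL-[0,.142],PB,.25),PB),(tcp(BL-[0,.142],PB,.051),PB),(tcp(BL,PB,.051),PB)):
        q=inverse_kinematics(P,ori(ps,f)); print(f,None if q is None else np.round(q,2))
E
```

```text
0 None
0 None
0 [-0.67  0.31  1.42  0.    1.41  2.47]
0 [-0.67  0.51  1.56  0.    1.08  2.47]
0 [-0.48  0.38  1.73 -0.    1.03  2.66]
1 [ 0.06  0.05  1.97 -0.    1.12 -0.04]
1 [ 0.06 -0.08  1.87 -0.    1.36 -0.04]
1 [-0.67  0.31  1.42  0.    1.41 -0.67]
1 [-0.67  0.51  1.56  0.    1.08 -0.67]
1 [-0.48  0.38  1.73 -0.    1.03 -0.48]
```

Run:
```python
from h import *
o=ori(PS,1)
movep(np.r_[HM,.21],o); move_l(np.r_[HM,.101],feed=.12)
s=observe(); print("ft",s["ft_force"],s["eef_pos"])
gripper_to(0.0,90); s=observe(); print("open",s["opening"],s["ft_force"],s["time_s"])
move_l(np.r_[HM,.23],feed=.12); 
s=observe(); print("open",s["opening"],s["ft_force"],s["torque"])
movep(tcp(BL-[0,.150],PB,.22),ori(PB,1)); move_l(tcp(BL-[0,.150],PB,.056),feed=.15)
hold(.2); s=observe(); print(s["eef_pos"],s["opening"],s["time_s"])
for n in ("scene","top"):
    im,d=get_image(n); np.savez(f"{n}1.npz",im=im,d=d)
a=np.load("scene1.npz")["im"][180:380,130:400]; b=np.load("top1.npz")["im"][100:250,400:640]
cv2.imwrite("pics/pre.png",np.vstack([cv2.resize(a,(540,300+100)),cv2.resize(b,(540,200))])[:,:,::-1])
```

```text
ft [ 0.69849469 -0.35899692  0.46104579] [0.48469001 0.11009317 0.10179289]
open 0.016543131728623418 [3.4695595 1.5331665 2.6602307] 3.85
open 0.016071926704389207 [-0.83595946 -0.06379739 -0.41736985] [-0.06291402 -0.03269135 -0.01391923]
[ 0.56398994 -0.35546924  0.03816112] 0.016526346999231233 8.2417
```

View pics/pre.png

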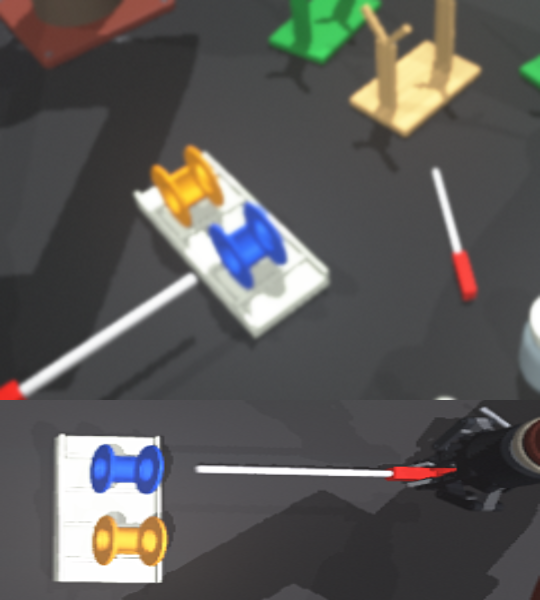

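The spindle is held level and in line with the blue spool. Its tip is about 30 mm before the bore, near (487,134) in the full top view. I'll triangulate the shaft before pushing.

Run:
```python
from h import *
out={}
for n,R in (("top",(478,120,580,145)),("scene",(130,300,232,378))):
    im=np.load(n+"1.npz")["im"]
    h=cv2.cvtColor(im,cv2.COLOR_RGB2HSV); m=box((h[:,:,1]<50)&(h[:,:,2]>125),R).astype(np.uint8)
    k,l,st,_=cv2.connectedComponentsWithStats(m); i=1+st[1:,4].argmax(); v,u=np.nonzero(l==i); p=np.c_[u,v].astype(np.float32)
    f=cv2.fitLine(p,cv2.DIST_HUBER,0,.01,.01).ravel(); t=(p-f[2:])@f[:2]; e=[f[2:]+f[:2]*t.min(),f[2:]+f[:2]*t.max()]
    e=sorted(e,key=lambda a:a[0] if n=="top" else -a[0]); out[n]=e; print(n,st[i],np.round(e,1).tolist())  # tip first
for j,nm in ((0,"tip"),(1,"heel")):
    o=[];d=[]
    for n in out:
        a=ray(n,out[n][j],0.2)[0]; b=ray(n,out[n][j],0.0)[0]; o.append(a); d.append((b-a)/np.linalg.norm(b-a))
    A=sum(np.eye(3)-np.outer(x,x) for x in d); B=sum((np.eye(3)-np.outer(x,x))@y for x,y in zip(d,o))
    X=np.linalg.solve(A,B); print(nm,X,"miss",[np.linalg.norm(np.cross(x,X-y)) for x,y in zip(d,o)])
print(observe()["eef_pos"])
# blue check in scene view: predicted centre vs mask
im=np.load("scene1.npz")["im"]; v,u=np.nonzero(box(mask(im,"blue"),(215,270,285,340))); print("blue scene bbox mid",(u.min()+u.max())/2,(v.min()+v.max())/2,"pred",proj("scene",[[.563,-.09,.051]]))
```

```text
Traceback (most recent call last):
ValueError: attempt to get argmax of an empty sequence
```

Run:
```python
from h import *
out={}
for n,R in (("top",(478,138,580,168)),("scene",(130,315,232,378))):
    im=np.load(n+"1.npz")["im"]
    h=cv2.cvtColor(im,cv2.COLOR_RGB2HSV); m=box((h[:,:,1]<50)&(h[:,:,2]>125),R).astype(np.uint8)
    k,l,st,_=cv2.connectedComponentsWithStats(m); i=1+st[1:,4].argmax(); v,u=np.nonzero(l==i); p=np.c_[u,v].astype(np.float32)
    f=cv2.fitLine(p,cv2.DIST_HUBER,0,.01,.01).ravel(); t=(p-f[2:])@f[:2]; e=[f[2:]+f[:2]*t.min(),f[2:]+f[:2]*t.max()]
    e=sorted(e,key=lambda a:a[0] if n=="top" else -a[0]); out[n]=e; print(n,st[i],np.round(e,1).tolist())  # tip first
for j,nm in ((0,"tip"),(1,"heel")):
    o=[];d=[]
    for n in out:
        a=ray(n,out[n][j],0.2)[0]; b=ray(n,out[n][j],0.0)[0]; o.append(a); d.append((b-a)/np.linalg.norm(b-a))
    A=sum(np.eye(3)-np.outer(x,x) for x in d); B=sum((np.eye(3)-np.outer(x,x))@y for x,y in zip(d,o))
    X=np.linalg.solve(A,B); print(nm,X,"miss",[np.linalg.norm(np.cross(x,X-y)) for x,y in zip(d,o)])
im=np.load("scene1.npz")["im"]; v,u=np.nonzero(box(mask(im,"blue"),(225,270,285,340))); print("blue scene bbox mid",(u.min()+u.max())/2,(v.min()+v.max())/2,"pred",proj("scene",[[.563,-.09,.051]]))
```

```text
top [487 149  88   9 471] [[486.8999938964844, 151.10000610351562], [574.0, 155.0]]
scene [140 315  92  63 746] [[231.10000610351562, 315.20001220703125], [140.5, 375.20001220703125]]
tip [ 0.5644795  -0.14475114  0.06197748] miss [np.float64(0.004226558142633805), np.float64(0.004226558142633811)]
heel [ 0.56213344 -0.32122599  0.05696397] miss [np.float64(0.0012987758406933685), np.float64(0.0012987758406934067)]
blue scene bbox mid 253.0 302.0 pred [[253.42129137 302.10730174]]
```

Run:
```python
from h import *
im=np.load("scene1.npz")["im"]; h=cv2.cvtColor(im,cv2.COLOR_RGB2HSV)
v,u=np.nonzero(box((h[:,:,1]<50)&(h[:,:,2]>125),(140,300,222,378))); p=np.c_[u,v].astype(np.float32)
f=cv2.fitLine(p,cv2.DIST_HUBER,0,.01,.01).ravel()
for z in (.052,.057,.062):
    P=proj("scene",[[.5635,-.16,z],[.5635,-.31,z]]); print(z,"perp px",[(float(np.cross(f[:2],q-f[2:]))) for q in P])
P0=tcp(BL-[0,.150],PB,.050); P1=tcp(BL-[0,.004],PB,.050)
move_l(P0,feed=.1)
print("stopped",move_l(P1,feed=.06,max_force=5)); s=observe(); print(s["eef_pos"],P1,s["ft_force"],s["time_s"])
for n in ("scene","top"):
    im,d=get_image(n); np.savez(f"{n}2.npz",im=im,d=d)
a=np.load("scene2.npz")["im"][200:350,150:350]; b=np.load("top2.npz")["im"][110:240,400:600]
cv2.imwrite("pics/ins.png",np.vstack([cv2.resize(a,(440,330)),cv2.resize(b,(400+40,260))])[:,:,::-1])
```

```text
0.052 perp px [2.6554464369580124, 1.5230588922989199]
0.057 perp px [1.040444589109775, -0.25141003554357866]
0.062 perp px [-0.5891404998706662, -2.0435948331616345]
stopped False
[ 0.56340327 -0.20923902  0.03103201] [ 0.56340142 -0.2089993   0.031     ] [ 0.3662424  -0.33808494 -0.57431108] 11.175<stdin>:6: DeprecationWarning: Arrays of 2-dimensional vectors are deprecated. Use arrays of 3-dimensional vectors instead. (deprecated in NumPy 2.0)
```

View pics/ins.png

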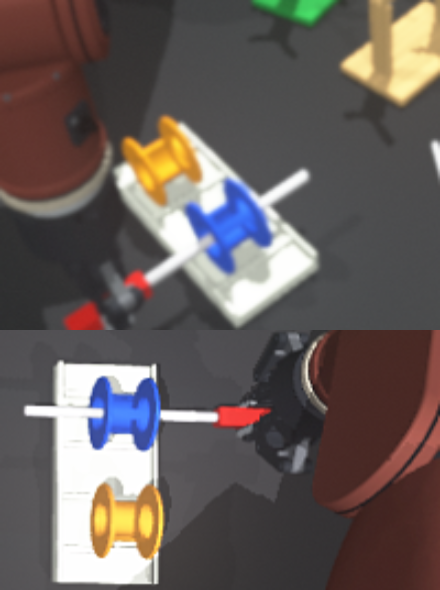

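The shaft is through the blue spool: the tip shows on the far side in both views, there was no contact force, and the amber spool hasn't moved. I'll lift and carry it to above the stand, then look.

Run:
```python
from h import *
MID=HM+.115*np.array([np.cos(PS),np.sin(PS)])
P=tcp(BL-[0,.004],PB,.25); move_l(P,feed=.1); 
move_l(tcp(MID,PS,.25),feed=.12,rotation=ori(PS,1)); hold(.3)
s=observe(); print(s["eef_pos"],s["opening"],s["ft_force"],s["time_s"])
for n in ("scene","top"):
    im,d=get_image(n); np.savez(f"{n}3.npz",im=im,d=d)
a=np.load("scene3.npz")["im"][90:290,200:450]; b=np.load("top3.npz")["im"][110:240,200:500]
cv2.imwrite("pics/car.png",np.vstack([cv2.resize(a,(450,360)),cv2.resize(b,(450,195))])[:,:,::-1])
```

```text
[0.48403767 0.10990398 0.231006  ] 0.0167267765141946 [-0.11339173 -0.23775174 -1.12958152] 16.6167
```

View pics/car.png

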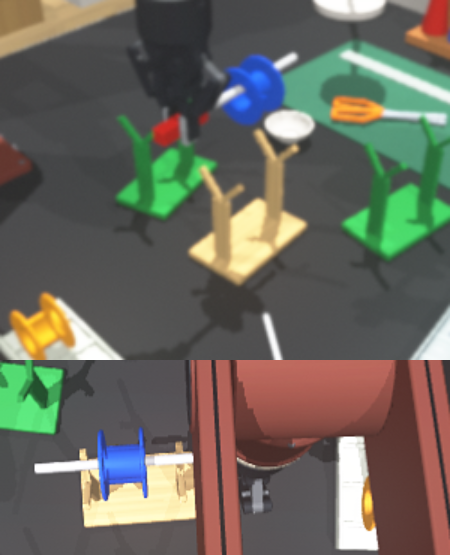

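The spool hangs centred on the shaft (visible tip about 65 mm past the flange, 68 expected), above and between the wooden forks. Lowering now.

Run:
```python
from h import *
MID=HM+.115*np.array([np.cos(PS),np.sin(PS)])
print(move_l(tcp(MID,PS,.135),feed=.1,max_force=6)); s=observe(); print(s["eef_pos"],s["ft_force"],s["time_s"])
print(move_l(tcp(MID,PS,.120),feed=.03,max_force=5)); s=observe(); print(s["eef_pos"],s["ft_force"],s["time_s"])
im,d=get_image("scene"); np.savez("scene4.npz",im=im)
cv2.imwrite("pics/low.png",cv2.resize(im[100:270,230:430],None,fx=3,fy=3)[:,:,::-1])
```

```text
False
[0.48467627 0.11005998 0.11681716] [-0.10662778 -0.29904599 -0.85553581] 18.0167
True
[0.48479866 0.11014444 0.10206608] [2.15198808 0.00985093 1.80482971] 18.5
```

View pics/low.png

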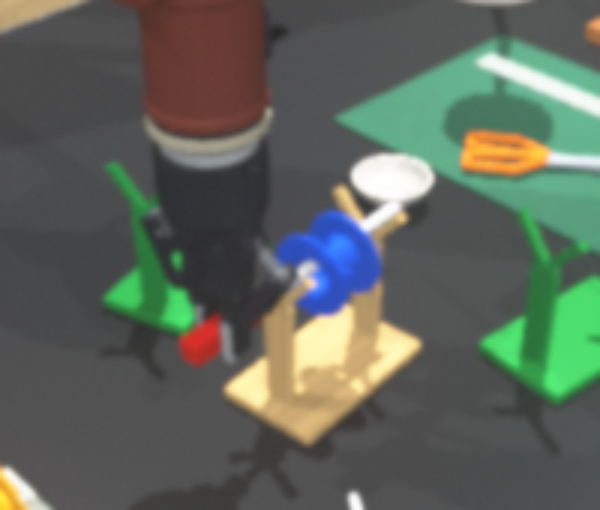

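The shaft is in both Vs with contact at the original grasp height. Releasing, retreating and checking.

Run:
```python
from h import *
gripper_to(.03); gripper_to(.085); p=observe()["eef_pos"]
move_l([p[0],p[1],.26],feed=.12)
movep([.35,-.25,.35],ori(PB,1)); hold(.5); s=observe(); print(s["time_s"],s["ft_force"])
for n in ("scene","top"):
    im,d=get_image(n); np.savez(f"{n}5.npz",im=im)
T=np.load("top5.npz")["im"]; a=np.load("scene5.npz")["im"][110:270,230:430]; b=T[110:250,220:490]
cv2.imwrite("pics/end.png",np.vstack([cv2.resize(a,(450,360)),cv2.resize(b,(450,233))])[:,:,::-1])
def pts(m): v,u=np.nonzero(m); return np.c_[u,v]+0.0
W=ray("top",pts(box(mask(T,"red"),(320,165,390,205))),.129); print("handle",cv2.minAreaRect(W[:,:2].astype(np.float32)*1000))
b=pts(box(mask(T,"blue"),(240,140,340,240))); e=ray("top",b,.110); print("blue y range",e[:,1].min(),e[:,1].max(),"seat y",HM[1]+.1144)
b=pts(box(mask(T,"amber"),(430,178,485,235))); print("amber pix",b.min(0),b.max(0))
```

```text
22.8583 [ 0.94650099  0.07838166 -0.55562938]
handle ((484.1090087890625, 110.14205932617188), (19.243385314941406, 69.40357971191406), 6.083322048187256)
blue y range 0.20339933013811887 0.253537691833274 seat y 0.2244
amber pix [442. 188.] [473. 223.]
```

View pics/end.png

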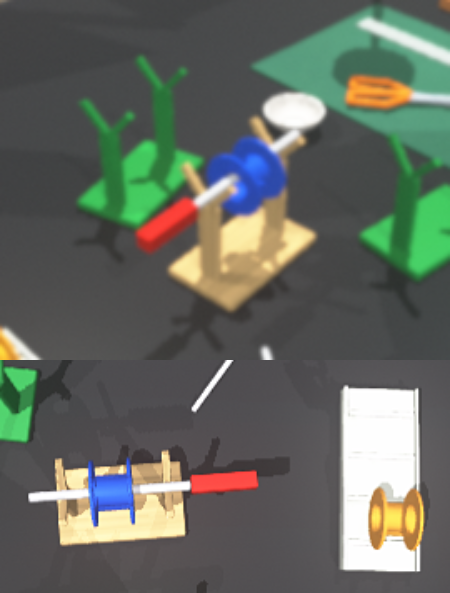

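The spindle is back where it lay, the blue spool hangs between the forks, and the amber spool is unmoved.

```bash
python3 -c "
from plant import *
job_done()"
```

```text
the job is handed in; nothing more can be done
```

I took the large red-handled spindle off the wooden stand and pushed it through the blue spool in the tray. I then carried the spool back on it, laid the spindle in both forks and let go. The job was handed in at about 23 s of the 51 s allowed.

**Last checks, with the arm clear:**
- **Spindle:** the handle is within 0.2 mm and 0.2° of where it first lay.
- **Blue spool:** it hangs between the forks, about 4 mm off the middle.
- **Amber spool:** its outline in the top view is in the same pixels as at the start.

**One check that disagreed:** before I pushed the spindle in, the two-view fix on the tip came out about 5 mm too high, with the views 4 mm apart. I suspected the tray edge had got into the mask; a line fit without it put the shaft within about 1 px of level, so I went ahead. The spindle then went in without hitting the force stop.

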